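Photograph a worn gear with a two-stage shutter button

ROBOT

A 6-joint arm with a two-finger parallel gripper is mounted at the origin on the work surface. World frame = base frame: x ahead of the robot, y to its left, z up, the work surface at z = 0. Lengths are in m, angles in rad, forces in N, time in s.
With the tool pointing down it reaches from about 0.325 to 0.85 m from the base axis. Payload 15.5 kg.
Tool frame: the origin (TCP) lies at the very end of the fingers, on their centre line; the grasp point (between the pads) lies robot.grip_depth behind it (robot.grip_depth is the distance from the TCP to the grasp point, in m); z points along the fingers, y is the direction in which the jaws open and shut (so a half turn about z gives the same grasp; the last joint's range is limited). The gripper opens to 91 mm and grips with 3 to 60 N. Pads are 32 mm wide; open, the fingers measure 118 mm over their backs; the gripper's body (76 mm by 178 mm) begins 60 mm behind the grasp point.
Start: joints at [1.085, 0.494, 1.345, -0, 1.302, -0.096], TCP at [0.237, 0.578, 0.214] pointing down, gripper open.
Joint ranges: [-2.91, 2.91], [-0.82, 2.16], [0.22, 2.67], [-1.22, 4.37], [0.12, 2.79], [-3.08, 3.08]. Speed limits (rad/s): [1.89, 1.89, 2.57, 3.01, 3.01, 3.01].

INTERFACE

Orientations are given as a unit quaternion [w, x, y, z].
In Python, from station import robot gives the robot as it stands.
- The arm moves only by the tool play_rows, never from a script. Its argument "targets" is text: rows parted by semicolons, each of 7 numbers parted by spaces: the shift along the tool's x, y, z in cm, then the turn, a rotation vector about the tool's x, y, z in degrees, then the closure in counts, from 0 (fully open) to 255 (shut). In form: dx dy dz ax ay az hand; .... A call has 1 to 10 rows; each row is the pose to reach, as a shift and turn from the pose commanded when the call began, along the tool's axes at that moment; what a row does not reach only later rows make up. A row lasts 1/10 s, in which the tool goes at most 50 mm and 8.59 degrees, less where a joint would pass 70% of its speed; a pose out of reach is approached as far as the arm can. A call with a gripper value outside its range is refused whole. The fingers move at their own pace and stop on an object; "force" is the grip in N (left out, the last holds). Time passes only in rows, so rows that repeat a pose let the fingers close. It gives the time, the measured TCP pose, the force and the opening at its end, in the units of the state.
- robot.get_state(): the state, without advancing time (a new reading comes with each control period).
- robot.camera(name): name is "scene" or "side" or "wrist"; returns a dict with "image" (384x512x3 uint8, red, green, blue), "z_map" (384x512 float32, m along the optical axis (not along the pixel's ray), 0 where there is no reading), "fovy" (degrees; the focal length in pixels is half the picture's height over the tangent of half this angle, whatever the lens; pixels are square), "cx", "cy" (the principal point, pixels), "rvec" (rotation vector, rad) and "tvec" (3), from world to camera coordinates, as OpenCV has them. Camera axes: x right, y down, z forward; pixel columns grow to the right and rows downward; lengths in m; the calibration is good to about 2 mm. A picture is of the moment at which its call begins.
- robot.sign_off(): hands the job in, once; it reports no verdict.
Trained networks look in the newest picture that a camera, given by its name, has taken for a name from the list of things; names that differ only in an ending like _2 or _b are one class to them, and where a whole thing is asked for, a point or a joint stands for the part that bears it (a point fixed in the world has none). Each returns a list of dicts, best first, with "score" (0 to 1); they miss things now and then, are a little off and sometimes report something else, mostly with a low value. They report only what shows in the picture. A call takes as long as a camera call.
- robot.outline_of(camera, thing): "region" (384x512 bool, what is visible of it) and "extent" ([left, top, right, bottom] in pixels, round what is visible of it).
- robot.place_of(camera, thing): "point" ([row, column] in pixels: a listed point, or the origin of a listed thing).
The state is a dict: "time": time; "joints": joint angles; "joint_vel": joint speeds; "effort": joint torques, N m; "position": TCP position; "tcp_rot": TCP orientation; "wrist_force": force on the tool from outside, world axes, zero at the start; "torque": the same for the moment, N m; "gripper_width": finger opening in m.
Only numpy, scipy, OpenCV 4.12 (cv2) and the standard library are available. Lean on these libraries where they do the work, as an engineer would, in place of code of your own. Each camera call takes 0.05 s, during which the arm holds its last target.

TASK

The camera over the worn gear is fired from the bench: on the control box with the plain round button, press the button halfway to its first click and hold it there for a second or so to focus, then press it all the way down to take the picture and let it go. Do not press the square lamp key.

Things in the scene. Friction and masses are not known exactly. Their poses are not given: they have to be found in the camera images.
- shutter_top (a point): Centre of the top of the shutter button: plain, flat, round, black, 44 mm across, axis upright, in an aluminium ring on a fixed grey box 84 x 84 x 45 mm. Untouched it is 72 mm above the bench, 24 mm above the ring; the point sinks with the button. Two like boxes stand beside it in any order, 130 mm or more between centres: one has a square key, one a dial with a raised bar.
- shutter_half (a joint): First stage of the shutter button, in m: 0 up, 0.010 at the first click (button top 10 mm below its untouched height). Springy: about 1.5 N to start it, 4 N at the click, where it meets a firm step and goes no deeper until the push passes about 9 N. Returns by itself.
- shutter_full (a joint): Second stage of the same button, in m, beyond the first click: 0 until the push passes about 9 N, 0.008 when fully down (about 14 N, then a hard stop; button top 18 mm below its untouched height and still 6 mm proud of the ring). Returns by itself.
- lamp_key (a joint): The square black lamp key (42 x 42 mm, top 66 mm above the bench) on its own like grey box, to be left alone. In m: 0 up, 0.008 fully pressed (about 5 N).

How it is judged:
On the way, in this order (a step that is already met when the one before it is completed fails the run):
1. the shutter button is held at its first click, without going on to the second stage (value of joint shutter_half above 0.007 m and value of joint shutter_full below 0.004 m), for 0.6 s.
2. the shutter button is then pressed fully down (value of joint shutter_full above 0.006 m), for 0.05 s.
At the end, for the whole second after the job is handed in: After the half press (first stage deeper than 7 mm, second stage less than 4 mm, for 0.6 s) and then the full press (second stage deeper than 6 mm), the shutter button has been let go and is up again (both stages within 2 mm of up), and the lamp key is up (within 2 mm) (value of joint each of shutter_half, shutter_full, lamp_key below 0.002 m); the robot touches nothing.
It fails at once if the square lamp key is pressed (value of joint lamp_key above 0.003 m).
It also fails if it takes over 32 s, if anything falls off the work surface, if the arm or the gripper's body presses on something with over 40 N, if the wrist force passes 120 N, or if a joint passes its speed limit or range.

## Working session

There is one attempt and no reset: what is moved stays moved. The work goes in short steps, Python scripts to look and compute and a tool call to move; the robot and the scene stay as the last step left them, time stands still between calls to the robot, and variables do not carry over. Pictures are saved under pics/ and viewed, and the job is handed in when it is done.

Besides the shell and the picture viewer there is one more tool, called after ">>>" by a JSON object that holds its "api" and its "payload", one argument or row to a line. play_rows: Moves the arm, as the interface text tells. Its arguments: {"type":"object","properties":{"targets":{"type":"string"},"force":{"type":"number"}},"required":["targets"]}

```bash
mkdir -p pics; cat > h.py <<'E'
import numpy as np,cv2
from station import robot
def world(c,r,col,z=None):
    f=c["image"].shape[0]/2/np.tan(np.radians(c["fovy"])/2)
    R,_=cv2.Rodrigues(np.array(c["rvec"],float)); t=np.array(c["tvec"],float).ravel()
    d=np.array([(col-c["cx"])/f,(r-c["cy"])/f,1.])
    o=-R.T@t; dw=R.T@d
    if z is None: return o+dw*c["z_map"][int(round(r)),int(round(col))]
    return o+dw*(z-o[2])/dw[2]
E
python3 - <<'E'
from h import *
s=robot.get_state();print(s)
ims=[]
for n in("scene","side","wrist"):
    c=robot.camera(n);ims.append(c["image"])
    for th in("shutter_top","lamp_key"):
        for p in robot.place_of(n,th)[:3]:
            r,q=p["point"];print(n,th,p["score"],p["point"],world(c,r,q),world(c,r,q,.072))
    cv2.imwrite(f"pics/{n}0.png",c["image"][:,:,::-1])
E
```

```text
{'time': 0.0, 'joints': array([ 1.08548763e+00,  4.94167802e-01,  1.34612788e+00,  3.40445408e-06,
        1.30249848e+00, -9.55369707e-02]), 'joint_vel': array([ 0.00081708, -0.00043726, -0.00063372, -0.00022343, -0.00035546,
        0.00016578]), 'effort': array([ 2.05911667e-03, -8.78818703e+01, -3.81875539e+01,  7.11762160e-02,
        5.29905211e-02, -6.57448709e-05]), 'position': array([0.23732607, 0.57777952, 0.21334893]), 'tcp_rot': array([-1.73602198e-04,  1.93654970e-01,  9.81069514e-01, -5.75124631e-04]), 'wrist_force': array([0.81200391, 0.41457775, 0.4073895 ]), 'torque': array([-0.00870546,  0.01021362,  0.01916558]), 'gripper_width': 0.09116297483328381}
scene shutter_top 0.84 [196.4, 153.0] [ 0.53026013 -0.19192163  0.07159003] [ 0.53089656 -0.19164693  0.072     ]Traceback (most recent call last):
  File "<stdin>", line 7, in <module>
ValueError: it knows: shutter_top
```

```bash
python3 - <<'E'
from h import *
for n in("scene","side","wrist"):
    c=robot.camera(n)
    for p in robot.place_of(n,"shutter_top")[:4]:
            r,q=p["point"];print(n,p["score"],p["point"],world(c,r,q),world(c,r,q,.072))
    for th in ("lamp_key","shutter_half"):
      try:
        for p in robot.outline_of(n,th)[:3]:
            v,u=np.nonzero(p["region"]);P=np.array([world(c,a,b) for a,b in zip(v,u)]);
            print(n,th,p["score"],p["extent"],np.median(P,0))
      except ValueError as e: print(e)
    cv2.imwrite(f"pics/{n}0.png",c["image"][:,:,::-1])
E
```

```text
scene 0.69 [196.6, 151.3] [ 0.53584307 -0.19296273  0.07459237] [ 0.531825   -0.19472046  0.072     ]
scene lamp_key 0.57 [338.9, 212.4, 367.0, 235.5] [0.58121148 0.18977116 0.06532972]
scene shutter_half 0.87 [141.7, 189.2, 162.3, 209.9] [ 0.5345916  -0.19256488  0.06929565]
side 0.5 [163.7, 303.0] [ 0.52767312 -0.19961671  0.0688148 ] [ 0.52448511 -0.19538644  0.072     ]
side lamp_key 0.73 [143.4, 219.2, 172.0, 246.6] [0.56007869 0.19575302 0.06294911]
side shutter_half 0.85 [295.5, 161.6, 310.3, 178.8] [ 0.51465805 -0.18725942  0.0677642 ]
```

```bash
python3 -c "
import cv2,numpy as np
a=[cv2.imread(f'pics/{n}0.png') for n in('scene','side')]
cv2.imwrite('pics/both0.png',cv2.resize(np.hstack(a),(800,300)))"
```

```text
(no output)
```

View pics/scene0.png

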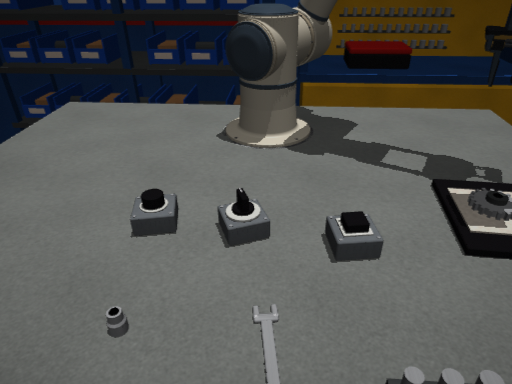

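View pics/side0.png

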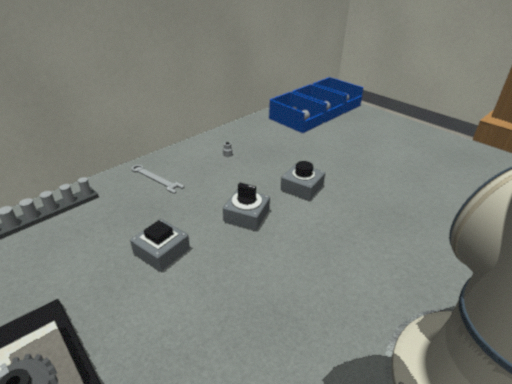

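The scene picture shows the round button at about (151,196), the dial at (243,205) and the square lamp key at (354,222). In the side picture the button is at (303,165). That puts the button at about (0.53, -0.193). I'll move above it at travel height with the fingers closed.

>>> {"api": "play_rows", "payload": {
  "targets": "-3 -3.2 0 0 0 0 255;-6 -6.4 0 0 0 0 255;-9 -9.6 0 0 0 0 255;-12 -12.8 0 0 0 0 255;-15 -16 0 0 0 0 255;-18 -19.2 0 0 0 0 255;-21 -22.4 0 0 0 0 255;-24 -25.6 0 0 0 0 255;-27 -28.8 0 0 0 0 255;-30 -32 0 0 0 0 255",
  "force": 20
}}

```text
time: 1.7
position: [0.3938, 0.1665, 0.2142]
tcp_rot: [0.0, 0.194, 0.981, 0.0]
wrist_force: [0.1, 1.1, -0.2]
gripper_width: 0.0143
```

>>> {"api": "play_rows", "payload": {
  "targets": "-3 -3.2 0 0 0 0 255;-6 -6.4 0 0 0 0 255;-9 -9.6 0 0 0 0 255;-12 -12.8 0 0 0 0 255;-15 -16 0 0 0 0 255;-18 -19.2 0 0 0 0 255;-21 -22.4 0 0 0 0 255;-24 -25.6 0 0 0 0 255;-24 -25.6 0 0 0 0 255;-24 -25.6 0 0 0 0 255"
}}

```text
time: 2.7
position: [0.518, -0.1606, 0.2137]
tcp_rot: [-0.0, 0.195, 0.981, 0.0]
wrist_force: [0.2, 0.9, 0.5]
gripper_width: 0.0004
```

```bash
python3 - <<'E'
from h import *
from scipy.spatial.transform import Rotation as Ro
c=robot.camera("wrist");s=robot.get_state();print(s["time"],s["position"],s["tcp_rot"],s["wrist_force"],s["gripper_width"])
for p in robot.place_of("wrist","shutter_top")[:3]:
    r,q=p["point"];print(p["score"],p["point"],world(c,r,q),world(c,r,q,.072))
for p in robot.outline_of("wrist","shutter_half")[:3]: print(p["score"],p["extent"])
cv2.imwrite("pics/w1.png",c["image"][:,:,::-1])
q=s["tcp_rot"];print(Ro.from_quat([q[1],q[2],q[3],q[0]]).as_matrix().round(3))
E
```

```text
2.75 [ 0.51771661 -0.15961195  0.21371553] [-3.46881737e-04  1.93955312e-01  9.81010288e-01  1.78703386e-04] [0.42161021 0.7727702  0.66844244] 0.0002641060352384731
0.57 [195.3, 220.9] [ 0.52225011 -0.19746344  0.07352172] [ 0.52260007 -0.19777928  0.072     ]
0.84 [202.0, 165.8, 244.2, 215.1]
[[-0.925  0.381 -0.001]
 [ 0.381  0.925  0.   ]
 [ 0.001  0.    -1.   ]]
```

View pics/w1.png

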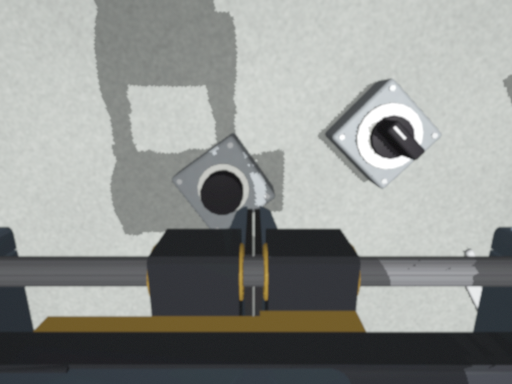

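The wrist picture shows the round button centred near column 222, row 192. The dial is clear of it, upper right at about (395,137). I'll move sideways, then lower to about 12 mm above the button.

>>> {"api": "play_rows", "payload": {
  "targets": "-2.1 -3.1 0 0 0 0 255;-2.1 -3.1 3 0 0 0 255;-2.1 -3.1 6 0 0 0 255;-2.1 -3.1 9 0 0 0 255;-2.1 -3.1 11 0 0 0 255;-2.1 -3.1 12.2 0 0 0 255;-2.1 -3.1 12.9 0 0 0 255;-2.1 -3.1 12.9 0 0 0 255;-2.1 -3.1 12.9 0 0 0 255"
}}

```text
time: 3.75
position: [0.5263, -0.1966, 0.0858]
tcp_rot: [0.001, 0.194, 0.981, -0.0]
wrist_force: [1.0, 0.3, -0.2]
gripper_width: 0.0006
```

```bash
python3 - <<'E'
from h import *
ims=[]
for n in("scene","side"):
    c=robot.camera(n);im=c["image"][:,:,::-1]
    u,v=(151,196) if n=="scene" else (303,165)
    ims.append(cv2.resize(im[v-50:v+50,u-65:u+65],(390,300),interpolation=2))
cv2.imwrite("pics/s2.png",np.hstack(ims))
s=robot.get_state();print(s["time"],s["position"],s["wrist_force"])
E
```

```text
3.85 [ 0.52629924 -0.19671632  0.085862  ] [-0.48418517 -0.15262402 -0.48642314]
```

View pics/s2.png

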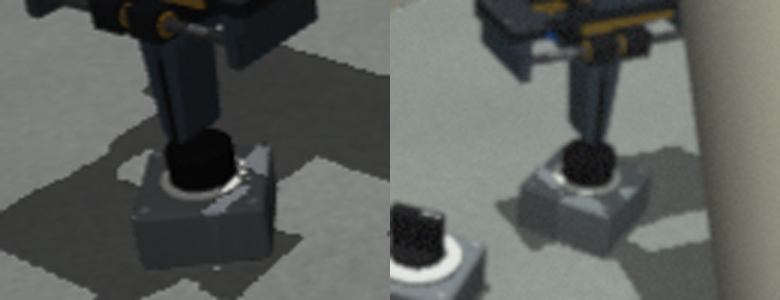

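Both crops show the closed fingertips just above the button top, a few mm off centre, which is well inside its 22 mm radius. I'll press gently towards the first click.

>>> {"api": "play_rows", "payload": {
  "targets": "0 0 0.6 0 0 0 255;0 0 1.1 0 0 0 255;0 0 1.5 0 0 0 255;0 0 1.8 0 0 0 255;0 0 2.0 0 0 0 255;0 0 2.1 0 0 0 255;0 0 2.1 0 0 0 255"
}}

```text
time: 4.55
position: [0.5258, -0.1965, 0.0639]
tcp_rot: [0.0, 0.194, 0.981, -0.0]
wrist_force: [0.1, 0.2, 2.4]
gripper_width: 0.0003
```

>>> {"api": "play_rows", "payload": {
  "targets": "0 0 0.1 0 0 0 255;0 0 0.2 0 0 0 255;0 0 0.2 0 0 0 255"
}}

```text
time: 4.85
position: [0.5259, -0.1966, 0.0621]
tcp_rot: [0.0, 0.194, 0.981, -0.0]
wrist_force: [-1.3, 0.4, 7.8]
gripper_width: 0.0003
```

```bash
python3 - <<'E'
from h import *
s=robot.get_state();print(s["time"],s["position"],s["wrist_force"])
E
```

```text
4.85 [ 0.52586861 -0.19658791  0.06208388] [-1.27287432  0.43001701  7.78927127]
```

The force is on the step, between 4 and 9 N. I'll ease off by half a millimetre to stay clear of 9 N and hold there.

>>> {"api": "play_rows", "payload": {
  "targets": "0 0 -0.05 0 0 0 255;0 0 -0.05 0 0 0 255;0 0 -0.05 0 0 0 255;0 0 -0.05 0 0 0 255;0 0 -0.05 0 0 0 255;0 0 -0.05 0 0 0 255;0 0 -0.05 0 0 0 255;0 0 -0.05 0 0 0 255;0 0 -0.05 0 0 0 255;0 0 -0.05 0 0 0 255"
}}

```text
time: 5.85
position: [0.5257, -0.1965, 0.0624]
tcp_rot: [-0.0, 0.194, 0.981, -0.0]
wrist_force: [-0.8, -0.4, 4.0]
gripper_width: 0.0005
```

>>> {"api": "play_rows", "payload": {
  "targets": "0 0 0 0 0 0 255;0 0 0 0 0 0 255"
}}

```text
time: 6.05
position: [0.5258, -0.1965, 0.0624]
tcp_rot: [0.0, 0.194, 0.981, -0.0]
wrist_force: [-0.1, 0.3, 3.7]
gripper_width: 0.0002
```

It held at about 9.6 mm depth and 4 N for over a second. Now the full press.

>>> {"api": "play_rows", "payload": {
  "targets": "0 0 0.3 0 0 0 255;0 0 0.6 0 0 0 255;0 0 0.8 0 0 0 255;0 0 0.85 0 0 0 255;0 0 0.9 0 0 0 255;0 0 0.9 0 0 0 255"
}}

```text
time: 6.65
position: [0.526, -0.1966, 0.0541]
tcp_rot: [0.0, 0.194, 0.981, -0.0]
wrist_force: [-2.0, 1.0, 17.0]
gripper_width: 0.0006
```

The button is fully down: 17 N, past the 14 N mark, on the hard stop. Releasing.

>>> {"api": "play_rows", "payload": {
  "targets": "0 0 -1 0 0 0 255;0 0 -2 0 0 0 255;0 0 -4 0 0 0 255;0 0 -7 0 0 0 255;0 0 -10 0 0 0 255;0 0 -12 0 0 0 255;0 0 -12 0 0 0 255;0 0 -12 0 0 0 255"
}}

```text
time: 7.45
position: [0.5256, -0.1964, 0.1734]
tcp_rot: [0.0, 0.194, 0.981, -0.0]
wrist_force: [0.3, 0.3, 0.1]
gripper_width: 0.0002
```

```bash
python3 - <<'E'
from h import *
c=robot.camera("scene");s=robot.get_state();print(s["time"],s["position"],s["wrist_force"])
for th in("shutter_half","lamp_key"):
    for p in robot.outline_of("scene",th)[:1]:
        v,u=np.nonzero(p["region"]);P=np.array([world(c,a,b) for a,b in zip(v,u)]);print(th,p["extent"],np.percentile(P[:,2],[50,90]))
cv2.imwrite("pics/s3.png",c["image"][:,:,::-1])
E
```

```text
7.5 [ 0.52526134 -0.19629733  0.17276497] [ 1.06042315  0.54727705 -0.0280999 ]
shutter_half [139.7, 187.4, 163.6, 212.6] [0.06912925 0.07324309]
lamp_key [337.5, 212.9, 365.4, 232.4] [0.06581821 0.06747209]
```

View pics/s3.png

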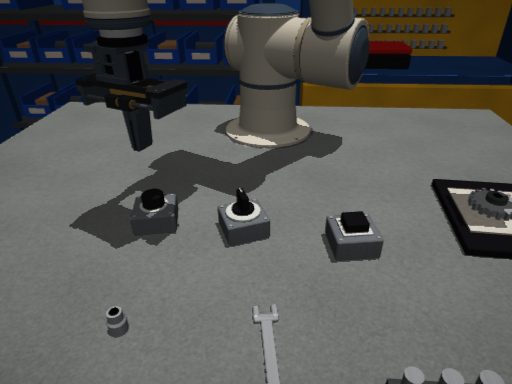

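The picture shows the gripper clear in the air at about (138,130). The round button at (152,198) is up again, and the square key at (354,222) has not moved.

```bash
python3 -c "
from station import robot
print(robot.sign_off())"
```

```text
the job is handed in; nothing more can be done
None
```

I pressed the round shutter button to its first click and held it, then pressed it all the way down and let it go. The job was handed in at about 7.5 s of the 32 s allowed. `sign_off` gives no verdict, and I had no direct reading of the joint values, so the depths below come from the TCP height and wrist force.

- **Half press:** the button was held about 9.6 mm down at roughly 4 N for 1.2 s. Just before that the force briefly read 7.8 N, still under the 9 N where the second stage starts.
- **Full press:** the button went down about 18 mm at 17 N, onto the hard stop.
- **Release:** the fingers ended about 100 mm above the button with no force on the wrist. The last picture shows the button top back at about 72 mm and the lamp key at about 66 mm, both at their untouched heights. The lamp key was never approached.

The three cameras' estimates of the button's position differed by up to about 9 mm. The fingers pressed a few mm off centre, well inside the button's 22 mm radius. No check failed.

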